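# Mount a display module on its keyhole stud and bolt it

## Task

Mount the blue display module on the sloping white stand: slip the keyhole of its back plate over the headed stud so that the plate lies flat on the face, then slide the plate straight down the slope as far as it goes, so that it is locked behind the stud's head. Then push the red-knobbed slide bolt fully across above the plate's upper edge and let go. Leave the dropper bottle, the vial and the beaker standing where they are.

Things in the scene. Friction and masses are not known exactly. Their poses are not given: they have to be found in the camera images.
- module_grip (a point): Centre of the loose module's solid blue housing: 50 (x) by 36 (y) by 40 mm tall, the place to grip (across y). The housing sits on an aluminium plate 120 (x) by 80 (y) by 5 mm, 0.25 kg in all. This point is 25 mm above the plate's underside, 22 mm from its middle towards -x. Axes: x along the plate to its keyhole end, z out of it on the housing's side. Starts flat on the worktop, housing up.
- slot_end (a point): Centre of the keyhole's narrow upper end, on the plate's underside; axes as module_grip, from which it lies +64 mm in x, -25 mm in z. The keyhole goes through: a wide hole 22 mm across, centred 22 mm from here along -x, runs into a slot 11 mm wide that ends round this point. The plate's upper edge is 18 mm from here along +x.
- panel: Sloping face of the white stand, fixed to the worktop, 27 degrees from level, rising away from the robot. Origin: the stud's foot on the face, 82 mm above the worktop. Axes: x up the slope, y left along the face, z out of the face. The face spans x -112 to +48, y -135 to +52 mm. With the wide hole on the stud, slot_end is at x = +22 mm here; fully down, at about x = -1.5, y = 0, z = 0 to 3 mm.
- stud_foot (a point): Foot of the fixed headed steel stud, on the face; same point and axes as panel. It stands out along z: shank 8 mm in diameter and 8 mm long, then a domed head 16 mm in diameter whose top is 13.5 mm from the face.
- bolt_knob (a point): Middle of the bolt's red knob, a round post along the face's z, 14 mm in diameter, 36 mm tall, its top 58 mm and this point 40 mm from the face (axes as panel). It lies at face x = +27 mm, y = -121 mm when drawn back (joint 0). Pinch or push it along the face's +y.
- bolt (a joint): Slide bolt on the face: a steel bar 12 mm wide (face x 21 to 33 mm), top 11 mm from the face, in a guide 15 mm high. 0 m = drawn back, tip at face y = -53 mm, clear of the plate; 0.040 = fully shut at its end stop, tip at y = -13 mm, just above the mounted plate's upper edge. Grows towards face +y. Stays where left (1.5 N friction). Starts 0 to 6 mm out.
- dropper_bottle_mid (a point): Middle of a loose brown dropper bottle, 33 mm in diameter, 100 mm tall, upright on the worktop: leave it alone.
- vial_mid (a point): Middle of a loose white vial, 27 mm in diameter, 58 mm tall, upright on the worktop: leave it alone.
- beaker_mid (a point): Middle of a loose small beaker, 53 by 62 mm, 56 mm tall, upright on the worktop: leave it alone.
Not all that is in view belongs to the job. There is more than one size of the part that bears panel; the job needs the larger.

How it is judged:
By the outcome, as a careful person would: the job done as asked, in the order asked, and still so for the second after the job is handed in, with the robot touching nothing.
It also fails if it takes over 45 s, if anything falls off the work surface, if the arm or the gripper's body presses on something with over 40 N, if the wrist force passes 120 N, or if a joint passes its speed limit or range.

## Robot

A 6-joint arm with a two-finger parallel gripper is mounted at the origin on a cart in front of the work surface, level with it; the furniture and walls round the work are solid. World frame = base frame: x ahead of the robot, y to its left, z up, the work surface at z = 0. Lengths are in m, angles in rad, forces in N, time in s.
With the tool pointing down it reaches from about 0.225 to 0.875 m from the base axis. Payload 3.4 kg.
Tool frame: the origin (TCP) lies at the very end of the fingers, on their centre line; the grasp point (between the pads) lies 19 mm behind it; z points along the fingers, y is the line along which they close (so a half turn about z gives the same grasp; the last joint's range is limited). The gripper opens to 85 mm and grips with 20 to 120 N. Pads are 22 mm wide; open, the fingers measure 114 mm over their backs; the gripper's body (76 mm by 85 mm) begins 54 mm behind the grasp point. The pads swing forward as they close: fully open they stand 13 mm farther back than shut.
Start: joints at [-1.344, 0.276, 1.505, -0, 1.361, -0.121], TCP at [0.196, -0.541, 0.231] pointing down, gripper open.
Joint ranges: [-2.89, 2.89], [-0.75, 2.08], [0.22, 2.7], [-1.18, 4.32], [0.11, 2.71], [-2.7, 2.7]. Speed limits (rad/s): [2.57, 2.57, 3.14, 3.14, 3.14, 3.14].

## Interface

Orientations are given as a unit quaternion [w, x, y, z].
In Python, from bench import read_state, viewer, ticket gives the robot as it stands.
- The arm moves only by the tool servo_tool, never from a script. Its arguments are lists of equal length, an entry for each row: "travel": the shift along the tool's x, y, z normalised to -1 to 1, where 1 is 50 mm, a list of three; "turn": the turn about the tool's z normalised to -1 to 1, where 1 is 8 degrees; "gripper": the opening, from -1 (shut) to 1 (fully open), so that 0 is half open. In form: {"travel": [[dx, dy, dz], ...], "turn": [turn, ...], "gripper": [gripper, ...]}. A call has 1 to 12 rows; each row shifts and turns the commanded pose from where the row before left it, along the tool's axes as they then stand; what a row does not reach is not made up. A row lasts 1/8 s, in which the tool goes at most 62.5 mm and 10.7 degrees, less where a joint would pass 70% of its speed; a pose out of reach is approached as far as the arm can. A call with a number of a shift or a turn outside -1 to 1 is refused whole. A call with a gripper value outside its range is refused whole. The fingers move at their own pace and stop on an object; "force" is the grip in N (left out, the last holds). Time passes only in rows, so rows that do not move let the fingers close. It gives the time, the measured TCP pose, the force, the opening and the grip force at its end, in the units of the state.
- read_state(): the state, without advancing time (a new reading comes with each control period).
- viewer.grab_frame(name): name is "scene" or "top" or "wrist"; returns (picture, depth): 384x512x3 uint8, red, green, blue; 384x512 float32, m along the optical axis (not along the pixel's ray), 0 where there is no reading.
- viewer.camera_info(name): a dict with "fx", "fy", "cx", "cy" (pixels), "camera_from_world" (4x4, takes a point from world to camera coordinates); the wrist camera has in their place "mount" (4x4, takes a point from camera to tool coordinates, whose origin is the TCP and whose axes are the flange's). Camera axes: x right, y down, z forward; pixel columns grow to the right and rows downward; lengths in m; the calibration is good to about 2 mm. A picture is of the moment at which its call begins: read the wrist's pose just before it. camera_info takes no time and is no camera call.
- ticket.sign_off(): hands the job in; it is judged then, once.
The state is a dict: "time": time; "joint_positions": joint angles; "qvel": joint speeds; "tau": joint torques, N m; "ee_pos": TCP position; "eef_rot": TCP orientation; "force": force on the tool from outside, world axes, zero at the start; "wrist_torque": the same for the moment, N m; "gripper_width": finger opening in m; "finger_force": force on a finger pad.
Only numpy, scipy, OpenCV 4.12 (cv2) and the standard library are available. Lean on these libraries where they do the work, as an engineer would, in place of code of your own. Each camera call takes 0.05 s, during which the arm holds its last target. There are 200 camera calls.

## Working session

There is one attempt and no reset: what is moved stays moved. The work goes in short steps, Python scripts to look and compute and a tool call to move; the robot and the scene stay as the last step left them, time stands still between calls to the robot, and variables do not carry over. Pictures are saved under pics/ and viewed, at most 10 in all, crops included, and the job is handed in when it is done.

Besides the shell and the picture viewer there is one more tool, called after "Call:" by a JSON object that holds its "api" and its "payload", one argument or row to a line. servo_tool: Moves the arm, as the interface text tells. Its arguments: {"type":"object","properties":{"travel":{"type":"array","items":{"type":"array","items":{"type":"number"}}},"turn":{"type":"array","items":{"type":"number"}},"gripper":{"type":"array","items":{"type":"number"}},"force":{"type":"number"}},"required":["travel","turn","gripper"]}

```bash
mkdir -p pics; ls; python3 - <<'E'
from bench import read_state, viewer
import cv2,numpy as np
s=read_state(); print(s['time'],s['ee_pos'],s['eef_rot'],s['gripper_width'])
ims=[]
for n in ['scene','top']:
    p,d=viewer.grab_frame(n); np.savez(f'{n}.npz',p=p,d=d); cv2.imwrite(f'pics/{n}.png',p[:,:,::-1])
    c=viewer.camera_info(n); print(n,c)
print(viewer.camera_info('wrist'))
E
```

```text
pics
0.0 [ 0.19584188 -0.54003864  0.23043996] [-9.23410134e-04  9.84913986e-01  1.73042147e-01 -6.04568434e-05] 0.08531318234430643
scene {'fx': 358.40513361683986, 'fy': 358.40513361683986, 'cx': 251.98423136394854, 'cy': 193.0917032372639, 'camera_from_world': array([[-0.58096308, -0.81391996, -0.0040249 ,  0.39719041],
       [-0.3529153 ,  0.25635514, -0.89985156,  0.26317415],
       [ 0.73343895, -0.52136009, -0.43617768,  0.93911245],
       [ 0.        ,  0.        ,  0.        ,  1.        ]])}
top {'fx': 355.26843784030245, 'fy': 355.26843784030245, 'cx': 260.7186075410605, 'cy': 198.84589251916785, 'camera_from_world': array([[-0.02007684, -0.99979604,  0.00219203,  0.10120317],
       [-0.99629775,  0.01982319, -0.08365308,  0.56189137],
       [ 0.08359257, -0.0038634 , -0.99649253,  1.21935449],
       [ 0.        ,  0.        ,  0.        ,  1.        ]])}
{'fx': 282.8809834535037, 'fy': 282.8809834535037, 'cx': 258.5481155951855, 'cy': 195.8348557412104, 'mount': array([[ 8.45014191e-04, -9.65404721e-01, -2.60754696e-01,
         6.61123870e-02],
       [ 9.99999630e-01,  8.57186302e-04,  6.70445287e-05,
        -2.04152249e-04],
       [ 1.58790249e-04, -2.60754656e-01,  9.65405088e-01,
        -1.42759718e-01],
       [ 0.00000000e+00,  0.00000000e+00,  0.00000000e+00,
         1.00000000e+00]])}
```

View pics/scene.png

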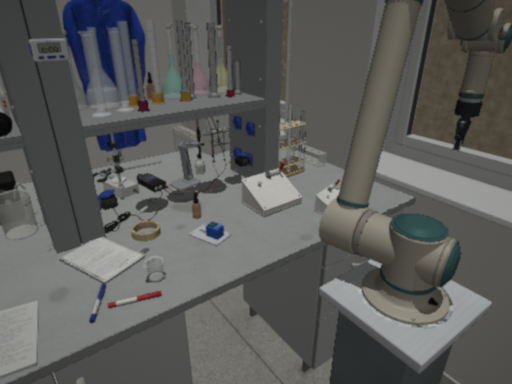

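View pics/top.png

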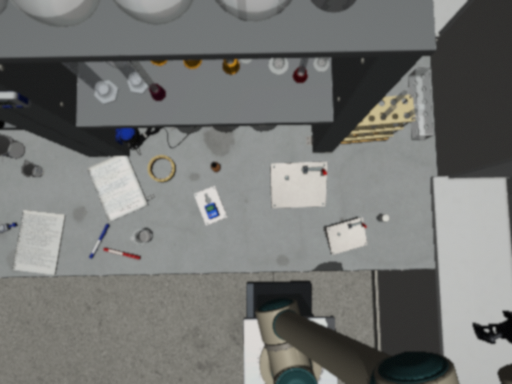

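The scene view shows the larger stand at (271,190) and the module on its plate at (212,231). In the top view the large stand is at (298,186) with its red knob at (323,171). The small stand is at (347,235), the module at (210,205), the bottle at (215,167), the beaker at (144,235) and the vial at (383,217).

```bash
cat > h.py <<'E'
import numpy as np, cv2
from bench import read_state, viewer
from scipy.spatial.transform import Rotation as R
def T_wc(n,s=None):
    c=viewer.camera_info(n)
    if n!='wrist': return np.linalg.inv(c['camera_from_world']),c
    T=np.eye(4); q=s['eef_rot']; T[:3,:3]=R.from_quat([q[1],q[2],q[3],q[0]]).as_matrix(); T[:3,3]=s['ee_pos']
    return T@c['mount'],c
def cloud(n,d,s=None):
    T,c=T_wc(n,s); v,u=np.indices(d.shape)
    P=np.stack([(u-c['cx'])/c['fx']*d,(v-c['cy'])/c['fy']*d,d],-1)
    return P@T[:3,:3].T+T[:3,3]
E
python3 - <<'E'
from h import *
for n in ['top','scene']:
    z=np.load(n+'.npz'); p,d=z['p'].astype(int),z['d']; X=cloud(n,d); r,g,b=p[...,0],p[...,1],p[...,2]
    reg=(X[...,0]>.2)&(X[...,0]<.75)&(abs(X[...,1])<.6)&(d>0)&(X[...,2]<.25)
    for nm,m in [('blue',(b>r+60)&(b>g+40)),('red',(r>g+70)&(r>b+70))]:
        k,l,st,c=cv2.connectedComponentsWithStats((m&reg).astype('uint8'))
        for i in range(1,k):
            if st[i,4]>5: print(n,nm,st[i,4],c[i].round(),np.median(X[l==i],0).round(3),X[l==i].max(0).round(3))
z=np.load('top.npz');X=cloud('top',z['d'])
for nm,(u,v) in dict(tab=(250,230),s1=(275,205),s2=(323,205),s3=(300,185),s4=(280,170),plate=(205,215),shelf=(250,110),bottle=(215,167),vial=(383,217),beaker=(144,235),small=(345,240)).items(): print(nm,X[v,u].round(3))
# big stand plane
m=np.zeros(z['d'].shape,bool); m[180:206,276:324]=1
P=X[m]; P=P[P[:,2]>.02]; c=P.mean(0); n=np.linalg.svd(P-c)[2][2]; n*=np.sign(n[2]); print('plane',c,n,np.degrees(np.arccos(n[2])),np.degrees(np.arctan2(n[1],n[0])))
p=z['p']; cv2.imwrite('pics/t2.png',cv2.resize(p[150:260,180:400,::-1],None,fx=3.6,fy=3.6,interpolation=2))
E
```

```text
top blue 94 [212. 212.] [0.518 0.258 0.045] [0.551 0.278 0.051]
top red 11 [324. 172.] [ 0.635 -0.112  0.146] [ 0.639 -0.109  0.15 ]
top red 37 [131. 256.] [0.375 0.544 0.014] [0.385 0.573 0.019]
scene blue 123 [214. 230.] [0.514 0.276 0.038] [0.536 0.286 0.046]
scene red 67 [149. 295.] [0.372 0.547 0.011] [0.383 0.574 0.015]
tab [0.456 0.13  0.004]
s1 [0.54  0.041 0.038]
s2 [ 0.537 -0.126  0.033]
s3 [ 0.605 -0.044  0.064]
s4 [0.653 0.024 0.092]
plate [0.512 0.288 0.004]
shelf [0.762 0.114 0.379]
bottle [0.674 0.245 0.057]
vial [ 0.491 -0.322  0.061]
beaker [0.446 0.502 0.007]
small [ 0.416 -0.195  0.041]
plane [ 0.57962894 -0.04239125  0.05918389] [ 0.99900332 -0.01848865  0.04062682] 87.67161390982764 -1.0602572286856313
```

View pics/t2.png

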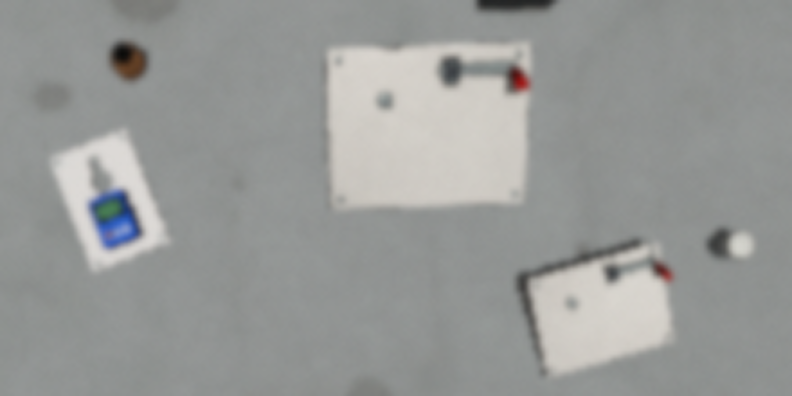

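The crop shows the stud at (385,100), the guide and bar at (450–520,70), and the module's keyhole pointing away from the robot at about +20°. I'll go to a view over the stand first.

Call:
{"api": "servo_tool", "payload": {
  "travel": [
    [0.81,-0.59,-0.08],
    [0.81,-0.59,-0.08],
    [0.81,-0.59,-0.08],
    [0.81,-0.59,-0.08],
    [0.81,-0.59,-0.08],
    [0.81,-0.59,-0.08],
    [0.81,-0.59,-0.08],
    [0.81,-0.59,-0.08],
    [0.81,-0.59,-0.08],
    [0.81,-0.59,-0.08],
    [0.81,-0.59,-0.08],
    [0,0,0]
  ],
  "turn": [0,0,0,0,0,0,0,0,0,0,0,0],
  "gripper": [1,1,1,1,1,1,1,1,1,1,1,1]
}}

```text
time: 1.6
ee_pos: [0.5055, -0.081, 0.275]
eef_rot: [-0.0, 0.984, 0.175, 0.0]
force: [0.1, 0.9, 0.0]
gripper_width: 0.0856
finger_force: 0.0
```

```bash
python3 - <<'E'
from h import *
s=read_state(); p,d=viewer.grab_frame('wrist'); np.savez('w1.npz',p=p,d=d); np.save('w1s.npy',s,allow_pickle=True)
print(s['ee_pos'],s['eef_rot'],s['time'],s['qvel'].round(3) if hasattr(s['qvel'],'round') else s['qvel'])
cv2.imwrite('pics/w1.png',p[:,:,::-1])
X=cloud('wrist',d,s)
for v in range(60,384,60): print([tuple((X[v,u]*1000).astype(int)) if d[v,u]>0 else 0 for u in range(60,500,80)])
E
```

```text
[ 0.50554413 -0.08098114  0.27497926] [-4.85556481e-04  9.84488714e-01  1.75447139e-01  1.93701225e-04] 1.6 [-0.056 -0.014  0.031 -0.053  0.01  -0.022]
[(np.int64(547), np.int64(221), np.int64(0)), (np.int64(584), np.int64(120), np.int64(-1)), (np.int64(612), np.int64(5), np.int64(72)), (np.int64(640), np.int64(-78), np.int64(86)), (np.int64(697), np.int64(-184), np.int64(0)), (np.int64(734), np.int64(-286), np.int64(0))]
[(np.int64(468), np.int64(207), np.int64(0)), (np.int64(508), np.int64(101), np.int64(0)), (np.int64(549), np.int64(-11), np.int64(39)), (np.int64(584), np.int64(-105), np.int64(56)), (np.int64(626), np.int64(-220), np.int64(0)), (np.int64(666), np.int64(-327), np.int64(0))]
[(np.int64(381), np.int64(192), np.int64(0)), (np.int64(422), np.int64(79), np.int64(0)), (np.int64(464), np.int64(-33), np.int64(0)), (np.int64(506), np.int64(-146), np.int64(-1)), (np.int64(548), np.int64(-260), np.int64(0)), (np.int64(589), np.int64(-372), np.int64(0))]
[(np.int64(-259), np.int64(622), np.int64(-798)), (np.int64(327), np.int64(55), np.int64(0)), (np.int64(371), np.int64(-64), np.int64(0)), (np.int64(439), np.int64(-164), np.int64(63)), (np.int64(460), np.int64(-303), np.int64(0)), (np.int64(504), np.int64(-423), np.int64(0))]
[(np.int64(494), np.int64(-18), np.int64(340)), (np.int64(509), np.int64(-43), np.int64(348)), (np.int64(-305), np.int64(-176), np.int64(-796)), (np.int64(313), np.int64(-226), np.int64(-1)), (np.int64(533), np.int64(-107), np.int64(348)), (np.int64(538), np.int64(-135), np.int64(341))]
[(np.int64(477), np.int64(-24), np.int64(345)), (np.int64(512), np.int64(-51), np.int64(369)), (np.int64(513), np.int64(-68), np.int64(363)), (np.int64(519), np.int64(-86), np.int64(363)), (np.int64(530), np.int64(-98), np.int64(369)), (np.int64(520), np.int64(-143), np.int64(344))]
```

View pics/w1.png

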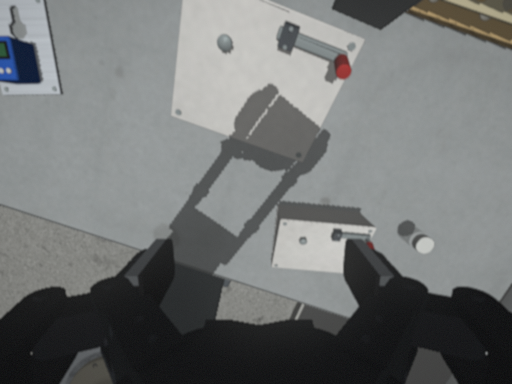

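The wrist view shows the stud at (225,43), the knob at (343,65), the guide at (288,37) and the module at the left edge. Depth reads the table at 0 mm, so I'll fit the face and stud from it.

```bash
python3 - <<'E'
from h import *
s=np.load('w1s.npy',allow_pickle=True).item(); z=np.load('w1.npz'); p=z['p'].astype(int);d=z['d']; X=cloud('wrist',d,s)
reg=np.zeros(d.shape,bool); reg[0:170,165:370]=1; reg&=(X[...,2]>.012)&(X[...,0]>.5)
P=X[reg]; ok=np.ones(len(P),bool)
for _ in range(6):
    A=np.c_[P[:,:2],np.ones(len(P))]; co=np.linalg.lstsq(A[ok],P[ok,2],rcond=None)[0]; ok=abs(P[:,2]-A@co)<.002
n=np.array([-co[0],-co[1],1]); n/=np.linalg.norm(n); print('n',n,'tilt',np.degrees(np.arccos(n[2])),'yaw up-slope',np.degrees(np.arctan2(-n[1],-n[0])), ok.sum(),len(P))
F=P[ok]; 
rect=cv2.minAreaRect(F[:,:2].astype('float32')); print('rect',rect)
h=(X@n)-(F@n).mean()
print('head top', [ (h[v,u]*1000).round(1) for v,u in [(43,225),(40,225),(46,225)]])
m=reg&(h>.006)
k,l,st,c=cv2.connectedComponentsWithStats(m.astype('uint8'))
for i in range(1,k):
    if st[i,4]>15:
        Q=X[l==i]; print(st[i],c[i].round(1),'mean',Q.mean(0).round(4),'hmax',(h[l==i].max()*1000).round(1),'range',Q.min(0).round(3),Q.max(0).round(3))
r=(p[...,0]>p[...,1]+60)&(d>0)&(X[...,0]>.55); Q=X[r]; print('knob',len(Q),Q.mean(0),h[r].min(),h[r].max())
# head via distance from face; foot = top - 13.5 n
i=l[43,225]; Q=X[l==i]; hh=h[l==i]; top=Q[hh>.009].mean(0); 
ct=np.mean([Q.min(0),Q.max(0)],0); print('head centre',top,ct,'foot',top-n*hh[hh>.009].mean(), ct-n*.0105)
E
```

```text
n [-0.45470014 -0.00821234  0.89060673] tilt 27.050412829562223 yaw up-slope 1.0347061016307235 19924 22651
rect ((0.6057860851287842, -0.038127489387989044), (0.14262257516384125, 0.18708112835884094), 0.9998802542686462)
head top [np.float64(13.8), np.float64(13.1), np.float64(13.2)]
[ 276   20   75   59 1480] [313.1  47.1] mean [ 0.6496 -0.0833  0.1151] hmax 329.2 range [ 0.567 -0.12   0.098] [ 0.665 -0.046  0.418]
[216  33  16  18 212] [223.6  41.2] mean [0.6283 0.0033 0.0933] hmax 15.2 range [ 0.621 -0.004  0.088] [0.636 0.012 0.098]
knob 173 [ 0.63330305 -0.11402071  0.14517239] -0.08588806753882866 0.060409387128496
head centre [0.6281859  0.00330458 0.09338141] [0.62857132 0.00371932 0.09284967] foot [0.63373336 0.00340477 0.08251578] [0.63334567 0.00380555 0.0834983 ]
```

Call:
{"api": "servo_tool", "payload": {
  "travel": [
    [0.285,-0.777,0.125],
    [0.285,-0.777,0.125],
    [0.285,-0.777,0.125],
    [0.285,-0.777,0.125],
    [0.285,-0.777,0.125],
    [0.285,-0.777,0.125],
    [0.285,-0.777,0.125],
    [0.285,-0.777,0.125],
    [0,0,0],
    [0,0,0]
  ],
  "turn": [0,0,0,0,0,0,0,0,0,0],
  "gripper": [1,1,1,1,1,1,1,1,1,1]
}}

```text
time: 2.9
ee_pos: [0.5054, 0.2457, 0.225]
eef_rot: [0.001, 0.985, 0.173, -0.001]
force: [-0.5, 0.7, -0.3]
gripper_width: 0.0853
finger_force: 0.0
```

```bash
python3 - <<'E'
from h import *
s=read_state(); p,d=viewer.grab_frame('wrist'); np.savez('w2.npz',p=p,d=d); np.save('w2s.npy',s,allow_pickle=True)
print(s['ee_pos'],s['eef_rot'],s['time'])
cv2.imwrite('pics/w2.png',p[:,:,::-1])
X=cloud('wrist',d,s); ctr=np.array([.518,.262])
near=(np.linalg.norm(X[...,:2]-ctr,axis=-1)<.1)
def fit(m,nm):
    k,l,st,c=cv2.connectedComponentsWithStats(m.astype('uint8')); i=1+np.argmax(st[1:,4]); Q=X[l==i]
    print(nm,len(Q),Q[:,2].mean(), cv2.minAreaRect(Q[:,:2].astype('float32')), c[i])
fit(near&(X[...,2]>.0025)&(X[...,2]<.0075),'plate')
fit(near&(X[...,2]>.040)&(X[...,2]<.050),'housing top')
fit(near&(X[...,2]>.0025)&(X[...,2]<.05),'all')
E
```

```text
[0.50536184 0.24574064 0.22495802] [ 7.39841597e-04  9.84991462e-01  1.72600707e-01 -5.18204905e-04] 2.9
plate 4471 0.0050312078205759225 ((0.5475509762763977, 0.2707621455192566), (0.12008489668369293, 0.08000451326370239), 21.24660301208496) [251.60791769 125.80250503]
housing top 1342 0.04512579287115697 ((0.5273774862289429, 0.2626849412918091), (0.04945926368236542, 0.03596567362546921), 20.884790420532227) [251.06110283 154.56184799]
all 5854 0.014337731054577722 ((0.5475509762763977, 0.2707621455192566), (0.12008489668369293, 0.08000451326370239), 21.24660301208496) [251.47215579 132.43799112]
```

View pics/w2.png

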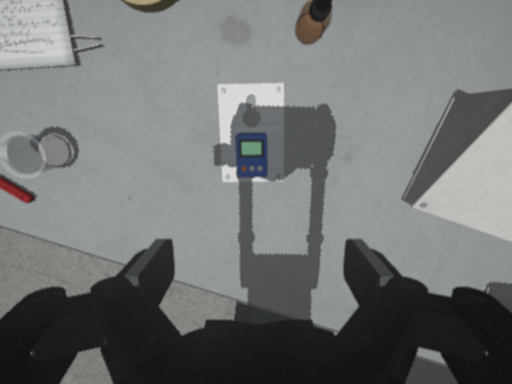

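Plate, housing size and height agree with the text (120×80, 50×36, top 45 mm). The grip point is (0.527, 0.263), yaw 21.2°.

Call:
{"api": "servo_tool", "payload": {
  "travel": [
    [0.524,-0.174,0],
    [0,0,0.9],
    [0,0,0.9],
    [0,0,0.9],
    [0,0,0.8],
    [0,0,0.5],
    [0,0,0.26],
    [0,0,0],
    [0,0,0]
  ],
  "turn": [-0.15,0,0,0,0,0,0,0,0],
  "gripper": [1,1,1,1,1,1,1,1,1],
  "force": 25
}}

```text
time: 4.08
ee_pos: [0.5282, 0.2644, 0.0135]
eef_rot: [-0.0, 0.983, 0.183, 0.001]
force: [-0.0, 0.0, -0.4]
gripper_width: 0.0858
finger_force: 0.0
```

Call:
{"api": "servo_tool", "payload": {
  "travel": [
    [0,0,0],
    [0,0,0],
    [0,0,0],
    [0,0,0],
    [0,0,0],
    [0,0,0]
  ],
  "turn": [0,0,0,0,0,0],
  "gripper": [-1,-1,-1,-1,-1,-1],
  "force": 25
}}

```text
time: 4.82
ee_pos: [0.5277, 0.2643, 0.0129]
eef_rot: [0.0, 0.983, 0.184, 0.001]
force: [-0.5, -1.6, 4.8]
gripper_width: 0.0356
finger_force: 27.5
```

Call:
{"api": "servo_tool", "payload": {
  "travel": [
    [0,0,-0.4],
    [0,0,-0.8],
    [0,0,-0.8],
    [0,0,-0.8],
    [0,0,-0.6],
    [0,0,0]
  ],
  "turn": [0,0.63,0.63,0.63,0.63,0],
  "gripper": [-1,-1,-1,-1,-1,-1]
}}

```text
time: 5.58
ee_pos: [0.5281, 0.2651, 0.1838]
eef_rot: [-0.001, 1.0, 0.009, 0.002]
force: [1.1, 0.1, -3.1]
gripper_width: 0.0357
finger_force: 26.6
```

Call:
{"api": "servo_tool", "payload": {
  "travel": [
    [0.042,0.5,0],
    [0.042,0.85,0],
    [0.042,0.9,0],
    [0.042,0.9,0],
    [0.042,0.9,0],
    [0.042,0.9,0],
    [0.042,0.9,0],
    [0.042,0.7,0],
    [0,0.3,0],
    [0,0,0.6],
    [0,0,0],
    [0,0,0]
  ],
  "turn": [0,0,0,0,0,0,0,0,0,0,0,0],
  "gripper": [-1,-1,-1,-1,-1,-1,-1,-1,-1,-1,-1,-1]
}}

```text
time: 7.08
ee_pos: [0.5496, -0.0768, 0.1521]
eef_rot: [-0.0, 1.0, 0.009, -0.0]
force: [0.2, 0.2, -2.7]
gripper_width: 0.0359
finger_force: 26.4
```

```bash
python3 - <<'E'
from h import *
s=read_state(); p,d=viewer.grab_frame('scene'); print(s['ee_pos'],s['eef_rot'],s['gripper_width'],s['force'])
p2,d2=viewer.grab_frame('wrist')
cv2.imwrite('pics/a.png',np.hstack([cv2.resize(p[100:260,180:360],(432,384)),p2[:,80:448]])[:,:,::-1])
E
```

```text
[ 0.54963238 -0.0767825   0.15208917] [-4.70828015e-04  9.99959502e-01  8.98186149e-03 -3.15125489e-04] 0.035926131701254096 [ 0.17628594  0.23196755 -2.65133785]
```

View pics/a.png

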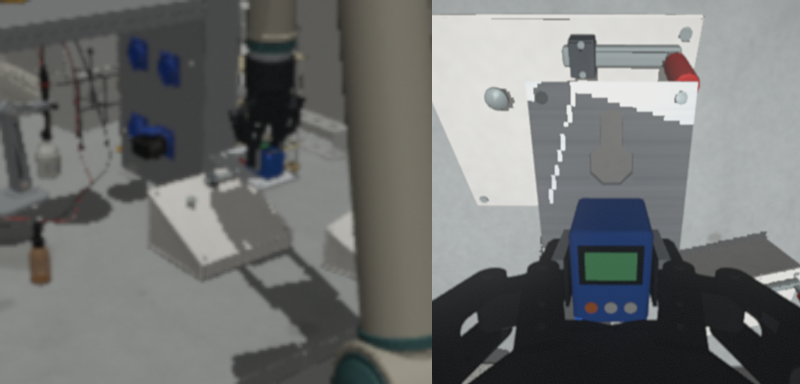

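The module is held level over the face, with the stud at (497,98) and the knob at (680,70) in the right half. I'll press the plate down so that it pivots in the grip to the slope.

Call:
{"api": "servo_tool", "payload": {
  "travel": [
    [0,0,0.5],
    [0,0,0.54],
    [0,0,0.2],
    [0,0,0.2],
    [0,0,0.1],
    [0,0,0]
  ],
  "turn": [0,0,0,0,0,0],
  "gripper": [-1,-1,-1,-1,-1,-1],
  "force": 22
}}

```text
time: 7.92
ee_pos: [0.5489, -0.0773, 0.0745]
eef_rot: [-0.0, 1.0, 0.008, -0.001]
force: [0.4, 0.3, -3.3]
gripper_width: 0.0358
finger_force: 30.5
```

```bash
cat >> h.py <<'E'
u=np.array([.8906,.0161,.4545]);n=np.array([-.4547,-.0082,.8906]);v=np.cross(n,u);FOOT=np.array([.6335,.0037,.082])
def plate(show=None):
    s=read_state(); p,d=viewer.grab_frame('wrist'); X=cloud('wrist',d,s); T,_=T_wc('wrist',s)
    q=p.astype(int); g=np.array(s['ee_pos'])
    # visible plate: ahead of housing, near
    L=X-g; r=(L[...,0]>.032)&(L[...,0]<.10)&(abs(L[...,1])<.045)&(d>0)
    P=X[r]; best=None
    f=(X-FOOT)@n
    # ransac plane
    rng=np.random.default_rng(0)
    for _ in range(300):
        a=P[rng.choice(len(P),3,False)]; m=np.cross(a[1]-a[0],a[2]-a[0]); k=np.linalg.norm(m)
        if k<1e-6: continue
        m/=k; m*=np.sign(m[2]); ins=abs((P-a[0])@m)<.0015
        if best is None or ins.sum()>best.sum(): best=ins
    Q=P[best]; c=Q.mean(0); m=np.linalg.svd(Q-c)[2][2]; m*=np.sign(m[2])
    print('t',s['time'],'tcp',g.round(4),'F',np.round(s['force'],1),'w',round(s['gripper_width'],4))
    print('plane n',m.round(4),'tilt',np.degrees(np.arccos(m[2])).round(2),'dir',np.degrees(np.arctan2(-m[1],-m[0])).round(1),'h over face',((c-FOOT)@n*1000).round(2),len(Q),len(P))
    ex=np.array([m[2],0,-m[0]]);ex/=np.linalg.norm(ex);ey=np.cross(m,ex)
    ij=np.argwhere((abs((X-c)@m)<.0015)&(d>0)&(np.linalg.norm(X-c,axis=-1)<.09))
    mask=np.zeros(d.shape,'uint8'); mask[ij[:,0],ij[:,1]]=1
    k,l,st,cc=cv2.connectedComponentsWithStats(mask); i=1+np.argmax(st[1:,4]); Q=X[l==i]
    ab=np.c_[(Q-c)@ex,(Q-c)@ey].astype('float32'); (cx,cy),wh,an=cv2.minAreaRect(ab)
    B=cv2.boxPoints(((cx,cy),wh,an)); W=c+B[:,:1]*ex+B[:,1:]*ey
    F=np.c_[(W-FOOT)@u,(W-FOOT)@v,(W-FOOT)@n]*1000
    print('rect',np.round(wh,4),round(an,1),'corners in face mm\n',F.round(1))
    if show: cv2.imwrite(show,p[:,:,::-1])
E
python3 -c "
from h import *
plate()"
```

```text
bash:   717 Killed                     python3 -c "
from h import *
plate()"
```

```bash
sed -i 's/np.linalg.svd(Q-c)\[2\]/np.linalg.svd(Q-c,full_matrices=False)[2]/' h.py
python3 -c "
from h import *
plate('pics/b.png')"
```

```text
t 7.975 tcp [ 0.5492 -0.0774  0.0748] F [ 0.8  0.5 -2.4] w 0.0358
plane n [-0.7716 -0.0127  0.636 ] tilt 50.51 dir 0.9 h over face 49.66 23692 45474
rect [0.1076 0.0814] 0.9 corners in face mm
 [[ -82.9  -39.2   15.3]
 [ -82.6 -120.6   15.5]
 [  16.1 -120.    58.3]
 [  15.8  -38.7   58.1]]
```

View pics/b.png

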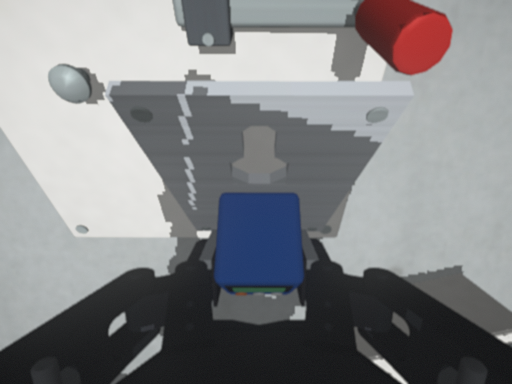

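The plate swung past the slope to about 50°, with its lower edge just above the face. Pressing on slowly should bring it back to flat.

Call:
{"api": "servo_tool", "payload": {
  "travel": [
    [0,0,0.06],
    [0,0,0.06],
    [0,0,0.06],
    [0,0,0.05],
    [0,0,0.04],
    [0,0,0.04],
    [0,0,0.03],
    [0,0,0]
  ],
  "turn": [0,0,0,0,0,0,0,0],
  "gripper": [-1,-1,-1,-1,-1,-1,-1,-1]
}}

```text
time: 9.02
ee_pos: [0.5567, -0.0779, 0.0665]
eef_rot: [0.001, 1.0, 0.008, 0.009]
force: [-1.5, 5.0, 37.5]
gripper_width: 0.0358
finger_force: 36.2
```

```bash
python3 -c "
from h import *
plate('pics/c.png')"
```

```text
t 9.025 tcp [ 0.5567 -0.0779  0.0665] F [-1.5  5.  37.5] w 0.0358
plane n [-0.7007 -0.0113  0.7134] tilt 44.49 dir 0.9 h over face 34.63 25285 49375
rect [0.107  0.0813] 0.9 corners in face mm
 [[ -83.   -39.5    9.1]
 [ -82.8 -120.8    9.2]
 [  19.3 -120.5   41.3]
 [  19.1  -39.2   41.1]]
```

Tilt is 44° and the vertical press has almost no lever (37 N). I'll back off downslope, then push forward and down, so the lower edge dragging on the face turns the plate back.

Call:
{"api": "servo_tool", "payload": {
  "travel": [
    [0,0,-0.25],
    [-0.22,0,0],
    [0,0,0],
    [0.04,0,0.05],
    [0.04,0,0.05],
    [0.04,0,0.05],
    [0.04,0,0.05],
    [0.04,0,0.05],
    [0.02,0,0.05],
    [0,0,0]
  ],
  "turn": [0,0,0,0,0,0,0,0,0,0],
  "gripper": [-1,-1,-1,-1,-1,-1,-1,-1,-1,-1],
  "force": 20
}}

```text
time: 10.32
ee_pos: [0.5519, -0.0777, 0.0589]
eef_rot: [0.0, 1.0, 0.008, 0.003]
force: [-2.0, 1.8, 15.8]
gripper_width: 0.0357
finger_force: 34.0
```

```bash
python3 -c "
from h import *
plate('pics/c.png')"
```

```text
t 10.325 tcp [ 0.5519 -0.0777  0.0589] F [-2.   1.8 15.8] w 0.0357
plane n [-0.6079 -0.0111  0.794 ] tilt 37.44 dir 1.1 h over face 23.01 24911 48680
rect [0.1044 0.0808] 0.6 corners in face mm
 [[ -91.7  -39.     8.3]
 [ -92.  -119.8    8.2]
 [  10.7 -120.3   27.1]
 [  11.1  -39.5   27.2]]
```

Call:
{"api": "servo_tool", "payload": {
  "travel": [
    [0.03,0,0.04],
    [0.03,0,0.04],
    [0.03,0,0.04],
    [0.03,0,0.04],
    [0.03,0,0.04],
    [0,0,0]
  ],
  "turn": [0,0,0,0,0,0],
  "gripper": [-1,-1,-1,-1,-1,-1]
}}

```text
time: 11.12
ee_pos: [0.5603, -0.0775, 0.0537]
eef_rot: [0.001, 1.0, 0.008, 0.004]
force: [-9.8, 3.5, 44.2]
gripper_width: 0.0357
finger_force: 38.0
```

```bash
python3 -c "
from h import *
plate('pics/c.png')"
```

```text
t 11.125 tcp [ 0.5603 -0.0775  0.0537] F [-9.8  3.5 44.2] w 0.0357
plane n [-0.4553 -0.0086  0.8903] tilt 27.09 dir 1.1 h over face 5.59 22839 49450
rect [0.1041 0.0807] 0.9 corners in face mm
 [[ -90.5  -39.3    5.5]
 [ -90.5 -120.1    5.5]
 [  13.5 -120.1    5.6]
 [  13.6  -39.4    5.6]]
```

The plate is now flat at 27.09° with no yaw error; its upper edge is at x=13.5 and its centre at y=−79.7. I'll grip harder, then lift.

Call:
{"api": "servo_tool", "payload": {
  "travel": [
    [0,0,0],
    [0,0,0],
    [0,0,-0.1],
    [0,0,-0.2],
    [0,0,-0.3],
    [0,0,-0.4],
    [0,0,-0.2],
    [0,0,-0.1],
    [0,0,0],
    [0,0,0]
  ],
  "turn": [0,0,0,0,0,0,0,0,0,0],
  "gripper": [-1,-1,-1,-1,-1,-1,-1,-1,-1,-1],
  "force": 70
}}

```text
time: 12.42
ee_pos: [0.5502, -0.0764, 0.1078]
eef_rot: [-0.002, 1.0, 0.008, -0.008]
force: [-7.8, -0.2, -7.1]
gripper_width: 0.0354
finger_force: 72.4
```

```bash
python3 -c "
from h import *
plate('pics/d.png')"
```

```text
t 12.425 tcp [ 0.5502 -0.0764  0.1078] F [-7.8 -0.2 -7.1] w 0.0354
plane n [-0.2482 -0.0102  0.9687] tilt 14.38 dir 2.4 h over face 45.49 18645 27783
rect [0.0965 0.0806] 0.5 corners in face mm
 [[ -73.1  -37.6   61.7]
 [ -73.9 -118.3   61.4]
 [  20.3 -119.2   40.2]
 [  21.1  -38.5   40.5]]
```

It was the bolt knob: the plate's corner caught on it (x≈20, y≈−119), which also explains the first over-rotation. I'll move clear, to plate centre y≈−60, and redo the tilt there.

Call:
{"api": "servo_tool", "payload": {
  "travel": [
    [-0.2,0,0],
    [-0.2,-0.16,0],
    [0,-0.2,0],
    [0,0,0],
    [0,0,0]
  ],
  "turn": [0,0,0,0,0],
  "gripper": [-1,-1,-1,-1,-1],
  "force": 25
}}

```text
time: 13.1
ee_pos: [0.5376, -0.0598, 0.1112]
eef_rot: [0.0, 1.0, 0.009, 0.001]
force: [0.0, 0.1, -1.3]
gripper_width: 0.0347
finger_force: 72.9
```

```bash
python3 -c "
from h import *
plate('pics/d.png')"
```

```text
t 13.1 tcp [ 0.5376 -0.0598  0.1112] F [ 0.   0.1 -1.3] w 0.0347
plane n [-0.2681 -0.0079  0.9634] tilt 15.56 dir 1.7 h over face 55.4 18742 23758
rect [0.097  0.0806] 1.0 corners in face mm
 [[ -83.1  -21.4   70.2]
 [ -83.2 -102.    70. ]
 [  11.9 -102.    50.6]
 [  12.   -21.4   50.9]]
```

Call:
{"api": "servo_tool", "payload": {
  "travel": [
    [0,0,0.3],
    [0,0,0.3],
    [0,0,0.2],
    [0.04,0,0.05],
    [0.04,0,0.05],
    [0.04,0,0.05],
    [0.04,0,0.05],
    [0.04,0,0.05],
    [0.04,0,0.05],
    [0,0,0],
    [0,0,0]
  ],
  "turn": [0,0,0,0,0,0,0,0,0,0,0],
  "gripper": [-1,-1,-1,-1,-1,-1,-1,-1,-1,-1,-1],
  "force": 22
}}

```text
time: 14.52
ee_pos: [0.5441, -0.0597, 0.0558]
eef_rot: [-0.0, 1.0, 0.009, -0.005]
force: [-10.4, -2.1, 4.8]
gripper_width: 0.0353
finger_force: 73.9
```

```bash
python3 -c "
from h import *
plate('pics/d.png')"
```

```text
t 14.525 tcp [ 0.5441 -0.0597  0.0558] F [-10.4  -2.1   4.8] w 0.0353
plane n [-2.946e-01  6.000e-04  9.556e-01] tilt 17.13 dir -0.1 h over face 6.03 21584 37684
rect [0.0182 0.1609] 1.0 corners in face mm
 [[  -1.9   26.1    2.4]
 [  -1.6 -134.8    3.3]
 [  16.3 -134.8    0.2]
 [  16.    26.1   -0.7]]
```

Still 17°, with the upper edge on the face and a good lever there, so I'll press straight down.

Call:
{"api": "servo_tool", "payload": {
  "travel": [
    [0,0,0.05],
    [0,0,0.05],
    [0,0,0.05],
    [0,0,0.05],
    [0,0,0.04],
    [0,0,0]
  ],
  "turn": [0,0,0,0,0,0],
  "gripper": [-1,-1,-1,-1,-1,-1],
  "force": 20
}}

```text
time: 15.32
ee_pos: [0.5456, -0.0597, 0.0461]
eef_rot: [0.0, 1.0, 0.009, -0.003]
force: [-13.7, -0.9, 16.7]
gripper_width: 0.0351
finger_force: 75.6
```

```bash
sed -i 's/(L\[...,0\]<.10)/(L[...,0]<.07)/; s/abs(L\[...,1\])<.045/abs(L[...,1])<.03/' h.py; python3 -c "
from h import *
plate('pics/e.png')"
```

```text
t 15.325 tcp [ 0.5456 -0.0597  0.0461] F [-13.7  -0.9  16.7] w 0.0351
plane n [-0.4568 -0.0078  0.8896] tilt 27.18 dir 1.0 h over face 5.55 9605 12195
rect [0.103  0.0808] 0.8 corners in face mm
 [[-107.2  -21.     5.4]
 [-107.4 -101.8    5.4]
 [  -4.4 -102.1    5.6]
 [  -4.2  -21.3    5.6]]
```

Call:
{"api": "servo_tool", "payload": {
  "travel": [
    [-0.05,0,-0.1],
    [-0.1,0,-0.15],
    [-0.1,0,-0.2],
    [-0.1,0,-0.2],
    [-0.06,0,-0.15],
    [0,0,0],
    [0,0,0]
  ],
  "turn": [0,0,0,0,0,0,0],
  "gripper": [-1,-1,-1,-1,-1,-1,-1],
  "force": 60
}}

```text
time: 16.25
ee_pos: [0.5284, -0.0601, 0.0837]
eef_rot: [0.0, 1.0, 0.008, 0.0]
force: [-0.6, -0.4, -2.4]
gripper_width: 0.0353
finger_force: 73.2
```

```bash
python3 -c "
from h import *
plate('pics/e.png')"
```

```text
t 16.25 tcp [ 0.5284 -0.0601  0.0837] F [-0.6 -0.4 -2.4] w 0.0353
plane n [-0.4553 -0.008   0.8903] tilt 27.09 dir 1.0 h over face 46.74 9593 11992
rect [0.1021 0.0809] 0.8 corners in face mm
 [[-104.8  -21.    46.7]
 [-105.  -102.    46.7]
 [  -2.9 -102.2   46.8]
 [  -2.8  -21.2   46.8]]
```

Tilt holds at 27.09° in free air. Now I'll shift the hole over the stud and come down to about 20 mm.

Call:
{"api": "servo_tool", "payload": {
  "travel": [
    [0.192,-0.309,-0.098],
    [0.192,-0.309,-0.098],
    [0.192,-0.309,-0.098],
    [0.192,-0.309,-0.098],
    [0.1,0,0.2],
    [0.1,0,0.2],
    [0,0,0],
    [0,0,0]
  ],
  "turn": [0,0,0,0,0,0,0,0],
  "gripper": [-1,-1,-1,-1,-1,-1,-1,-1]
}}

```text
time: 17.3
ee_pos: [0.5753, 0.002, 0.0829]
eef_rot: [0.0, 1.0, 0.008, -0.001]
force: [0.4, 0.5, -2.1]
gripper_width: 0.0352
finger_force: 73.2
```

```bash
python3 -c "
from h import *
plate('pics/f.png')"
```

```text
t 17.3 tcp [0.5753 0.002  0.0829] F [ 0.4  0.5 -2.1] w 0.0352
plane n [-0.4532 -0.0083  0.8914] tilt 26.96 dir 1.0 h over face 24.1 9569 12141
rect [0.1021 0.0809] 0.8 corners in face mm
 [[-62.3  40.2  24.2]
 [-62.5 -40.7  24.2]
 [ 39.6 -40.9  24. ]
 [ 39.8  40.   24. ]]
```

View pics/f.png

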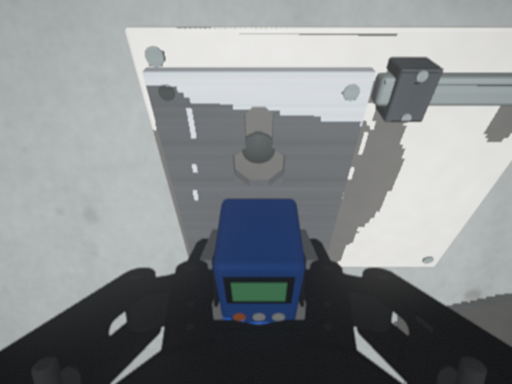

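The image shows the stud head (258,148) inside the keyhole (wide hole centred at 259,163), as parallax predicts. I'll lower along the normal.

Call:
{"api": "servo_tool", "payload": {
  "travel": [
    [0.05,0,0.09],
    [0.05,0,0.09],
    [0.05,0,0.09],
    [0.045,0,0.09],
    [0,0,0],
    [0,0,0]
  ],
  "turn": [0,0,0,0,0,0],
  "gripper": [-1,-1,-1,-1,-1,-1]
}}

```text
time: 18.1
ee_pos: [0.5848, 0.0026, 0.0666]
eef_rot: [0.0, 1.0, 0.008, -0.0]
force: [-4.9, -0.6, 7.2]
gripper_width: 0.0352
finger_force: 74.3
```

```bash
python3 -c "
from h import *
plate('pics/g.png')"
```

```text
t 18.1 tcp [0.5848 0.0026 0.0666] F [-4.9 -0.6  7.2] w 0.0352
plane n [-0.4565 -0.008   0.8897] tilt 27.17 dir 1.0 h over face 5.46 9432 12215
rect [0.1028 0.0808] 0.7 corners in face mm
 [[-61.7  40.8   5.3]
 [-62.  -40.    5.3]
 [ 40.8 -40.4   5.5]
 [ 41.1  40.5   5.5]]
```

The plate lies flat on the face over the stud (underside 0.4 mm). I'll ease off and slide down the slope.

Call:
{"api": "servo_tool", "payload": {
  "travel": [
    [-0.02,0,-0.04],
    [-0.075,0,0.0383],
    [-0.075,0,0.0383],
    [-0.075,0,0.0383],
    [-0.075,0,0.0383],
    [-0.075,0,0.0383],
    [-0.075,0,0.0383],
    [-0.04,0,0.02],
    [0,0,0]
  ],
  "turn": [0,0,0,0,0,0,0,0,0],
  "gripper": [-1,-1,-1,-1,-1,-1,-1,-1,-1]
}}

```text
time: 19.27
ee_pos: [0.5627, 0.0023, 0.0558]
eef_rot: [0.0, 1.0, 0.008, 0.003]
force: [5.5, 0.9, -2.2]
gripper_width: 0.035
finger_force: 73.3
```

```bash
python3 -c "
from h import *
plate('pics/g.png')"
```

```text
t 19.275 tcp [0.5627 0.0023 0.0558] F [ 5.5  0.9 -2.2] w 0.035
plane n [-0.46   -0.0082  0.8879] tilt 27.39 dir 1.0 h over face 6.17 9281 12304
rect [0.1025 0.0807] 1.0 corners in face mm
 [[-86.3  40.4   5.7]
 [-86.3 -40.4   5.8]
 [ 16.2 -40.3   6.4]
 [ 16.2  40.4   6.4]]
```

View pics/g.png

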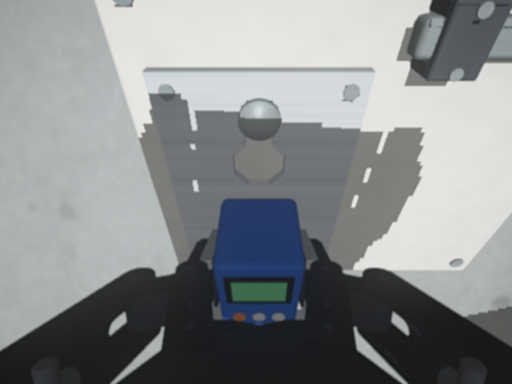

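The head at (259,118) now sits over the slot, and slot_end is at x≈−2 against the stop. I'll release, rise and go over to the bolt.

Call:
{"api": "servo_tool", "payload": {
  "travel": [
    [0,0,0],
    [0,0,0],
    [0,0,0],
    [0,0,0],
    [0,0,-0.3],
    [0,0,-0.6],
    [0,0,-0.9],
    [0,0.6,-0.9],
    [0,0.8,0],
    [0,0.8,0],
    [0,0.8,0],
    [0,0,0]
  ],
  "turn": [0,0,0,0,0,0,0,0,0,0,0,0],
  "gripper": [1,1,1,1,1,1,1,1,-1,-1,-1,-1]
}}

```text
time: 20.82
ee_pos: [0.5628, -0.1505, 0.1909]
eef_rot: [0.001, 1.0, 0.007, 0.001]
force: [0.1, 1.4, 0.4]
gripper_width: 0.0125
finger_force: 0.0
```

```bash
cat > k.py <<'E'
from h import *
s=read_state(); p,d=viewer.grab_frame('wrist'); X=cloud('wrist',d,s); q=p.astype(int)
print(s['time'],s['ee_pos'],s['force'],s['gripper_width'],s['finger_force'])
L=X-FOOT; F=np.stack([L@u,L@v,L@n],-1)*1000
m=(q[...,0]>q[...,1]+60)&(d>0)&(F[...,2]>15)&(F[...,2]<62)&(abs(F[...,0]-27)<25); Q=F[m]; t=Q[Q[:,2]>56]
print('knob',len(Q),Q.min(0).round(1),Q.max(0).round(1),'top',len(t),t.mean(0).round(1) if len(t) else 0)
# plate check
P=F[(abs(F[...,2]-5.5)<2)&(d>0)&(F[...,0]>-95)&(F[...,0]<25)&(abs(F[...,1])<48)]
if len(P)>50: print('plate',np.percentile(P,[.5,99.5],axis=0).round(1),len(P))
b=F[(abs(F[...,2]-10.5)<1.5)&(abs(F[...,0]-27)<8)&(d>0)&(F[...,1]<0)&(F[...,1]>-60)]
if len(b): print('bar tip',np.percentile(b[:,1],[98,100]).round(1),len(b))
B=F[(q[...,2]>q[...,0]+50)&(d>0)&(F[...,2]<60)&(F[...,2]>5)&(F[...,0]<20)&(abs(F[...,1])<60)]
if len(B): print('housing',np.percentile(B,[1,99],axis=0).round(1))
cv2.imwrite('pics/k%.1f.png'%s['time'],p[:,:,::-1])
E
python3 k.py
```

```text
20.825 [ 0.5627528  -0.15047566  0.19093198] [0.05921349 1.411979   0.3880036 ] 0.012497482109279711 0.0
knob 91 [  31.4 -121.    26.5] [  33.7 -112.4   47.2] top 0 0
plate [[-93.2 -40.1   3.7]
 [ 15.9  39.9   7.2]] 6269
bar tip [-49.3 -49.2] 32
housing [[-88.3 -17.5  11.5]
 [-40.5  16.5  46.7]]
```

The plate stays put and locked (upper edge at x=15.9), and the bolt is about 4 mm out. I'll check the shelf upright's clearance before going to the knob.

```bash
python3 - <<'E'
from h import *
print(read_state()['joint_positions'])
for n,c in [('top',None),('wrist','w1')]:
    if c: z=np.load('w1.npz'); s=np.load('w1s.npy',allow_pickle=True).item()
    else: z=np.load('top.npz'); s=None
    X=cloud(n,z['d'],s); m=(z['d']>0)&(X[...,2]>.12)&(X[...,1]<.1)&(X[...,1]>-.35)&(X[...,0]>.6)&(X[...,0]<1)
    Q=X[m]
    for a,b in [(.12,.2),(.2,.3),(.3,.36),(.36,.5),(.5,.9)]:
        q=Q[(Q[:,2]>a)&(Q[:,2]<b)]
        if len(q): print(n,a,len(q),np.percentile(q,[1,99],axis=0).round(3).tolist())
E
```

```text
[-3.78207548e-01  3.10663724e-01  1.55750547e+00  2.65356895e-04
  1.27266973e+00  1.17797622e+00]
top 0.12 566 [[0.634, -0.349, 0.122], [0.816, -0.096, 0.198]]
top 0.2 1175 [[0.73, -0.348, 0.202], [0.845, -0.097, 0.299]]
top 0.3 330 [[0.729, -0.316, 0.301], [0.834, 0.091, 0.358]]
top 0.36 6303 [[0.729, -0.161, 0.366], [0.894, 0.098, 0.494]]
top 0.5 12983 [[0.717, -0.167, 0.513], [0.796, 0.097, 0.832]]
wrist 0.12 339 [[0.628, -0.12, 0.121], [0.652, -0.107, 0.149]]
```

The upright starts at x≈0.73, so the camera should not lead in +x there. I'll turn the wrist by about +90° (joint 6 has room), then go down beside the stand.

Call:
{"api": "servo_tool", "payload": {
  "travel": [
    [0,0,0],
    [0,0,0],
    [0,0,0],
    [0,0,0],
    [0,0,0],
    [0,0,0],
    [0,0,0],
    [0,0,0],
    [0,0,0],
    [0,0,0],
    [0,0,0],
    [0,0,0]
  ],
  "turn": [-0.92,-0.92,-0.92,-0.92,-0.92,-0.92,-0.92,-0.92,-0.92,-0.92,-0.92,-0.92],
  "gripper": [-1,-1,-1,-1,-1,-1,-1,-1,-1,-1,-1,-1]
}}

```text
time: 22.38
ee_pos: [0.5625, -0.1461, 0.1905]
eef_rot: [-0.0, 0.709, 0.705, 0.0]
force: [-0.0, -0.9, -0.1]
gripper_width: 0.0001
finger_force: 0.0
```

Call:
{"api": "servo_tool", "payload": {
  "travel": [
    [-0.19,0.5,0],
    [0,0.6,0],
    [0,0.46,0],
    [0,0,0.6],
    [0,0,0.6],
    [0,0,0.22],
    [0,0,0],
    [0,0,0]
  ],
  "turn": [0,0,0,0,0,0,0,0],
  "gripper": [-1,-1,-1,-1,-1,-1,-1,-1]
}}

```text
time: 23.38
ee_pos: [0.6413, -0.1582, 0.1205]
eef_rot: [0.001, 0.711, 0.703, 0.001]
force: [0.9, -0.4, 0.2]
gripper_width: -0.0
finger_force: 0.0
```

```bash
python3 k.py
```

```text
23.375 [ 0.64133513 -0.15817046  0.12049368] [ 0.87724206 -0.36775442  0.19543644] -4.025893598724011e-05 0.0
knob 435 [  19.4 -123.7   56.5] [  32.8 -112.6   60.8] top 435 [  26.1 -118.2   58.5]
plate [[-94.5 -40.1   3.7]
 [ 15.3 -17.4   7.1]] 3892
bar tip [-49.1 -48.7] 108
```

Call:
{"api": "servo_tool", "payload": {
  "travel": [
    [0.2,0,0],
    [0.2,0,0],
    [0.2,0,0],
    [0.2,0,0],
    [0.2,0,0],
    [0.15,0,0],
    [0.1,0,0],
    [0,0,0],
    [0,0,0]
  ],
  "turn": [0,0,0,0,0,0,0,0,0],
  "gripper": [-1,-1,-1,-1,-1,-1,-1,-1,-1]
}}

```text
time: 24.55
ee_pos: [0.6412, -0.0956, 0.1188]
eef_rot: [-0.0, 0.712, 0.703, 0.0]
force: [-0.3, -1.2, 0.1]
gripper_width: 0.0003
finger_force: 0.6
```

```bash
python3 k.py
```

```text
24.55 [ 0.64117733 -0.09562802  0.11883792] [-0.31548754 -1.23311074  0.05000456] 0.00025707926561437463 0.6490867584943771Traceback (most recent call last):
  File "k.py", line 6, in <module>
    print('knob',len(Q),Q.min(0).round(1),Q.max(0).round(1),'top',len(t),t.mean(0).round(1) if len(t) else 0)
                        ~~~~~^^^
    return umr_minimum(a, axis, None, out, keepdims, initial, where)
ValueError: zero-size array to reduction operation minimum which has no identity
```

Still only friction-level force, so I'll push on in small steps to the stop.

Call:
{"api": "servo_tool", "payload": {
  "travel": [
    [0.04,0,0],
    [0.04,0,0],
    [0.04,0,0],
    [0,0,0],
    [0,0,0]
  ],
  "turn": [0,0,0,0,0],
  "gripper": [-1,-1,-1,-1,-1]
}}

```text
time: 25.22
ee_pos: [0.6413, -0.0954, 0.119]
eef_rot: [0.004, 0.711, 0.703, -0.003]
force: [-1.4, -13.7, -0.7]
gripper_width: 0.0001
finger_force: 6.9
```

The force is 13.7 N with no further travel, so the bolt is on its end stop. I'll back off, rise and check.

Call:
{"api": "servo_tool", "payload": {
  "travel": [
    [-0.3,0,0],
    [-0.7,0,0],
    [-0.3,0,-0.3],
    [0,0,-0.9],
    [0,-0.6,-0.9],
    [0,-0.8,0],
    [0,-0.8,0],
    [0,0,0],
    [0,0,0]
  ],
  "turn": [0,0,0,0,0,0,0,0,0],
  "gripper": [-1,-1,-1,-1,-1,-1,-1,-1,-1]
}}

```text
time: 26.35
ee_pos: [0.5316, -0.1531, 0.2251]
eef_rot: [0.001, 0.712, 0.703, 0.001]
force: [1.0, 0.1, -0.5]
gripper_width: -0.0
finger_force: 0.0
```

```bash
sed -i "s/^print('knob'/if len(Q): print('knob'/" k.py; python3 k.py; ls pics | grep k2; python3 - <<'E'
import cv2,numpy as np
from h import *
a,_=viewer.grab_frame('top'); b,_=viewer.grab_frame('wrist'); 
cv2.imwrite('pics/fin.png',np.hstack([cv2.resize(a[140:270,120:400],(432,384)),cv2.resize(b,(368,384))])[:,:,::-1])
E
```

```text
26.35 [ 0.53158223 -0.15313619  0.22506453] [ 0.98910292  0.05707353 -0.48894839] -2.730283318584027e-05 0.0
knob 260 [ 20.2 -87.1  51.6] [ 32.6 -74.9  60.6] top 257 [ 26.5 -81.   58.4]
plate [[-94.2 -39.5   3.7]
 [ 15.4  14.3   7.4]] 4391
bar tip [-13.9 -12.9] 590
housing [[-89.2 -17.6  13.4]
 [-41.1  11.5  47.2]]
k20.8.png
k23.4.png
k26.4.png
```

View pics/fin.png

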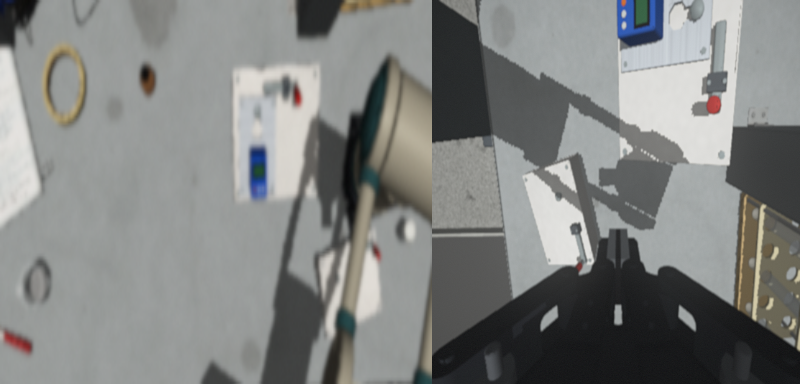

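The module is mounted with its upper edge at x≈15.5. The bar tip is at y=−12.9 and the knob at y=−81, so the bolt is fully shut. The bottle (148,78), beaker (38,280) and vial (405,229) are still standing.

```bash
python3 -c "
from bench import ticket
print(ticket.sign_off())"
```

```text
the job is handed in; nothing more can be done
None
```

The display module is mounted and locked on the larger stand, the slide bolt is fully shut above it, the bottle, vial and beaker are still standing where they were, and the job was handed in at about 26.5 s.

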